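# Stand the drying bracket on the stand that does not rock

### The arm

A 7-joint arm with a two-finger parallel gripper is mounted at the origin on the work surface. World frame = base frame: x ahead of the robot, y to its left, z up, the work surface at z = 0. Lengths are in m, angles in rad, forces in N, time in s.
With the tool pointing down it reaches from about 0.425 to 0.925 m from the base axis. Payload 6.8 kg.
Tool frame: the origin (TCP) lies at the very end of the fingers, on their centre line; the grasp point (between the pads) lies 19 mm behind it (bot.grasp_offset is the distance from the TCP to the grasp point, in m); z points along the fingers, y is the direction in which the jaws open and shut (so a half turn about z gives the same grasp; the last joint's range is limited). The gripper opens to 85 mm and grips with 20 to 120 N. Pads are 22 mm wide; open, the fingers measure 114 mm over their backs; the gripper's body (76 mm by 85 mm) begins 54 mm behind the grasp point. The pads swing forward as they close: fully open they stand 13 mm farther back than shut.
Start: joints at [1.172, 0.477, 0.022, 1.555, -0.011, 1.109, -0.083], TCP at [0.194, -0.647, 0.231] pointing down, gripper open.
Joint ranges: [-2.96, 2.96], [-0.34, 2.1], [-1.41, 1.46], [0.24, 2.44], [-1.37, 4.51], [0.17, 1.92], [-2.96, 2.96]. Speed limits (rad/s): [2.39, 2.39, 3.14, 3.14, 3.14, 3.14, 3.14].

### API

Orientations are given as a unit quaternion [w, x, y, z].
In Python, from station import monitor, cams, bot, finder gives the robot as it stands.
- The arm moves only by the tool jog_arm, never from a script. Its argument "plan" is a list of rows, each an object of numbers: "x", "y", "z": the shift along the tool's x, y, z as a fraction of full scale; "wx", "wy", "wz": the turn, a rotation vector about the tool's x, y, z as a fraction of full scale. A call has 1 to 12 rows; each row is the pose to reach, as a shift and turn from the pose measured when the call began, along the tool's axes at that moment, turning the shorter way round; what a row does not reach only later rows make up. Full scale, the value 1, is 20 cm for a shift and 180 degrees for a turn. A row lasts 1/12 s, in which the tool goes at most 41.7 mm and 7.16 degrees, less where a joint would pass 70% of its speed; a pose out of reach is approached as far as the arm can. A call with a number of a shift or a turn outside -1 to 1 is refused whole. A call with a gripper value outside its range is refused whole. "hand" is the opening, from -1 (shut) to 1 (fully open), set as the call begins (left out, the last holds). The fingers move at their own pace and stop on an object; "grip_force" is the grip in N (left out, the last holds). Time passes only in rows, so rows that repeat a pose let the fingers close. It gives the time, the measured TCP pose, the force and the opening at its end, in the units of the state.
- monitor.get_obs(): the state, without advancing time (a new reading comes with each control period).
- cams.read_camera(name): name is "scene" or "side" or "wrist"; returns the picture (420x560x3 uint8, red, green, blue); there is no depth.
- cams.get_calibration(name): a dict with "fx", "fy", "cx", "cy" (pixels), "extrinsics" (4x4, takes a point from world to camera coordinates). Camera axes: x right, y down, z forward; pixel columns grow to the right and rows downward; lengths in m; the calibration is good to about 2 mm. A picture is of the moment at which its call begins: read the wrist's pose just before it. get_calibration takes no time and is no camera call; for the wrist camera it gives the pose at the moment of the call.
- bot.hand_in(): hands the job in, once; it reports no verdict.
Trained networks look in the newest picture that a camera, given by its name, has taken for a name from the list of things; names that differ only in an ending like _2 or _b are one class to them, and where a whole thing is asked for, a point or a joint stands for the part that bears it (a point fixed in the world has none). Each returns a list of dicts, best first, with "confidence" (0 to 1); they miss things now and then, are a little off and sometimes report something else, mostly with a low value. They report only what shows in the picture. A call takes as long as a camera call. They do not tell look-alikes from the thing itself.
- finder.find_in(camera, target): "bbox" ([left, top, width, height] in pixels, round what is visible of it).
- finder.place_of(camera, target): "location" ([column, row] in pixels: a listed point, or the origin of a listed thing).
The state is a dict: "t": time; "q": joint angles; "joint_vel": joint speeds; "joint_torque": joint torques, N m; "eef_pos": TCP position; "tool_rot": TCP orientation; "contact_force": force on the tool from outside, world axes, zero at the start; "torque": the same for the moment, N m; "gripper_width": opening from 0.0 (shut) to 1.0 (fully open).
Only numpy, scipy, OpenCV 4.12 (cv2) and the standard library are available. Lean on these libraries where they do the work, as an engineer would, in place of code of your own. Each camera call takes 0.05 s, during which the arm holds its last target. There are 200 camera calls.

### The job

Of the two square modelling stands one is firm and the other has a top that rocks: feel for it by touch. Pick up the cast bracket that is lying on its nose, stand it gently upright on its flat foot in the middle of the firm stand and let go; then, with the fingers, press down lightly (about 5 N) on its flat top, first at the back over the post and then farther forward but still over the foot, to check that it does not rock, and leave it standing level there, with the bowl, jar, tile and mug left in place.

Things in the scene. Friction and masses are not known exactly. Their poses are not given: they have to be found in the camera images.
- bracket: Loose grey cast-aluminium bracket, 0.3 to 0.46 kg, like a gallows. Origin: on the foot's sole; z up when it stands, x along the arm. In mm: foot x -38 to 30, y -25 to 25, z 0 to 12; post x -30 to -4, z 12 to 63; arm x -30 to 74, z 62 to 80; nose x 60 to 74, z 40 to 62; these three y -15 to 15; brace 10 wide between post and arm. Centre of mass (7, 0, 42). It stands firm only on its foot.
- bracket_grip (a point): On the bracket at (-5, 0, 66) mm: inside the joint of post and arm, which is 30 mm wide in y with flat sides, a place to grip. At the start the bracket is tipped forward 42 deg about its y, resting on the foot's front edge and the nose; this point is then 72 mm above the table and the bracket's highest point 100 mm.
- bracket_back (a point): On the bracket at (-20, 0, 80) mm: the flat top over the post, towards the back.
- bracket_front (a point): On the bracket at (15, 0, 80) mm: the flat top of the arm, still over the foot. A press on the arm in front of the foot (x over 30 mm) tips the standing bracket over.
- stand_1: One of two low stands that look the same: plywood top 150 x 150 x 12 mm, upper face 40 mm above the table, over a plinth 138 mm square. Origin: its middle at table level, x, y along its sides (fixed; does not follow the top). On one of the two, not always the same, a press of 1 N near an edge tips the top 3 to 5 deg (4 mm at an edge) about its middle; let go, it springs back level; under the bracket it stays tipped. The other does not give.
- stand_2: One of two low stands that look the same: plywood top 150 x 150 x 12 mm, upper face 40 mm above the table, over a plinth 138 mm square. Origin: its middle at table level, x, y along its sides (fixed; does not follow the top). On one of the two, not always the same, a press of 1 N near an edge tips the top 3 to 5 deg (4 mm at an edge) about its middle; let go, it springs back level; under the bracket it stays tipped. The other does not give.
- bowl: Terracotta bowl, 90 mm wide, 50 mm high, a bystander. Origin: middle of its underside.
- jar: Lidded jar, 60 mm wide, 85 mm high, a bystander. Origin: middle of its underside.
- tile: White fired tile 90 x 90 x 8 mm, a bystander. Origin: middle of its underside.
- mug: Blue mug, 76 mm wide, 90 mm high, a bystander. Origin: middle of its underside.
Mind the look-alikes: they are no part of the job. Leave any purple look-alike of the bracket alone.

How it is judged:
By the outcome, as a careful person would: the job done as asked, in the order asked, and still so for the second after the job is handed in, with the robot touching nothing.
It also fails if it takes over 58 s, if anything falls off the work surface, if the arm or the gripper's body presses on something with over 40 N, if the wrist force passes 120 N, or if a joint passes its speed limit or range.

## Working session

There is one attempt and no reset: what is moved stays moved. The work goes in short steps, Python scripts to look and compute and a tool call to move; the robot and the scene stay as the last step left them, time stands still between calls to the robot, and variables do not carry over. Pictures are saved under pics/ and viewed, about 8 in all and at most 12, crops included, and the job is handed in when it is done.

Besides the shell and the picture viewer there is one more tool, called after "Call:" as name(argument=value, ...), one argument or row to a line, values as JSON. jog_arm: Moves the arm, as the interface text tells. Shift numbers are shares of 20 cm and turn numbers shares of 180 degrees, none past 1 either way. Its arguments: {"type":"object","properties":{"plan":{"type":"array","items":{"type":"object","properties":{"x":{"type":"number","minimum":-1,"maximum":1},"y":{"type":"number","minimum":-1,"maximum":1},"z":{"type":"number","minimum":-1,"maximum":1},"wx":{"type":"number","minimum":-1,"maximum":1},"wy":{"type":"number","minimum":-1,"maximum":1},"wz":{"type":"number","minimum":-1,"maximum":1}}}},"hand":{"type":"number"},"grip_force":{"type":"number"}},"required":["plan"]}

```bash
ls; mkdir -p pics
cat > h.py <<'E'
from station import monitor, cams, bot, finder
import numpy as np, cv2
from scipy.spatial.transform import Rotation as R
def ray(cam,px):
    c=cams.get_calibration(cam);E=np.array(c["extrinsics"]);Rm=E[:3,:3];t=E[:3,3]
    d=Rm.T@np.array([(px[0]-c["cx"])/c["fx"],(px[1]-c["cy"])/c["fy"],1.]);return -Rm.T@t,d
def onz(cam,px,z):
    o,d=ray(cam,px);return o+d*(z-o[2])/d[2]
def proj(cam,p):
    c=cams.get_calibration(cam);E=np.array(c["extrinsics"]);q=E[:3,:3]@np.array(p)+E[:3,3]
    return np.array([c["fx"]*q[0]/q[2]+c["cx"],c["fy"]*q[1]/q[2]+c["cy"]])
def tri(obs):
    A=np.zeros((3,3));b=np.zeros(3)
    for cam,px in obs:
        o,d=ray(cam,px);d=d/np.linalg.norm(d);M=np.eye(3)-np.outer(d,d);A+=M;b+=M@o
    return np.linalg.solve(A,b)
def save(cam,name):
    im=cams.read_camera(cam);cv2.imwrite("pics/"+name,im[:,:,::-1]);return im
def quat(): 
    q=monitor.get_obs()["tool_rot"];return R.from_quat([q[1],q[2],q[3],q[0]])
def rel(p,Rt=None):
    o=monitor.get_obs();r=quat();s=r.inv().apply(np.array(p)-o["eef_pos"])/0.2
    print("shift",s.round(4), "turn",None if Rt is None else ((r.inv()*Rt).as_rotvec()/np.pi).round(4))
E
cat > a.py <<'E'
from h import *
a=save("scene","s1.png");
for t in ["bracket","stand_1","bowl","jar","tile","mug","bracket_grip","bracket_back","bracket_front"]:
    for r in finder.place_of("scene",t)[:3]: print("scene",t,np.round(r["location"]),round(r["confidence"],2),onz("scene",r["location"],0).round(3))
b=save("side","d1.png")
for t in ["bracket","stand_1","bracket_grip","bracket_back","bracket_front"]:
    for r in finder.place_of("side",t)[:3]: print("side",t,np.round(r["location"]),round(r["confidence"],2),onz("side",r["location"],0).round(3))
o=monitor.get_obs();print(o["t"],o["eef_pos"],o["tool_rot"],o["contact_force"])
E
python3 a.py
```

```text
pics
scene bracket [327. 147.] 0.79 [0.476 0.268 0.   ]
scene bracket [300. 126.] 0.78 [0.349 0.298 0.   ]
scene bracket [352. 234.] 0.44 [ 0.715  0.015 -0.   ]
scene stand_1 [289. 215.] 0.94 [ 0.526 -0.03   0.   ]
scene stand_1 [255. 265.] 0.64 [ 0.544 -0.225  0.   ]
scene bowl [377. 207.] 0.7 [0.727 0.142 0.   ]
scene jar [317. 272.] 0.91 [ 0.698 -0.147  0.   ]
scene tile [349. 234.] 0.87 [0.707 0.013 0.   ]
scene mug [205. 347.] 0.75 [ 0.578 -0.487  0.   ]
scene bracket_grip [304. 103.] 0.75 [0.3 0.4 0. ]
scene bracket_grip [340. 139.] 0.65 [0.493 0.319 0.   ]
scene bracket_back [340. 140.] 0.93 [0.494 0.318 0.   ]
scene bracket_back [304. 100.] 0.74 [0.289 0.411 0.   ]
scene bracket_front [346. 142.] 0.96 [0.516 0.321 0.   ]
scene bracket_front [302.  99.] 0.68 [0.285 0.412 0.   ]
scene bracket_front [350. 230.] 0.42 [ 0.703  0.025 -0.   ]
side bracket [210. 392.] 0.96 [0.373 0.28  0.   ]
side bracket [178. 338.] 0.61 [0.503 0.235 0.   ]
side bracket [150. 299.] 0.26 [0.627 0.201 0.   ]
side stand_1 [259. 261.] 0.91 [ 0.53 -0.03  0.  ]
side stand_1 [306. 217.] 0.9 [ 0.548 -0.236  0.   ]
side bracket_grip [197. 397.] 0.95 [0.384 0.301 0.   ]
side bracket_grip [159. 308.] 0.6 [0.592 0.205 0.   ]
side bracket_back [155. 297.] 0.78 [0.624 0.19  0.   ]
side bracket_back [198. 383.] 0.73 [0.402 0.28  0.   ]
side bracket_back [142. 266.] 0.22 [0.722 0.145 0.   ]
side bracket_front [193. 406.] 0.66 [0.376 0.315 0.   ]
side bracket_front [151. 298.] 0.63 [0.626 0.198 0.   ]
0.8 [ 0.19355028 -0.64669171  0.23133347] [4.09594685e-05 9.89449702e-01 1.44876792e-01 9.10194820e-06] [ 0.41147907 -0.10389467  0.2274944 ]
```

Run:
```python
import cv2,numpy as np
a=cv2.imread("pics/s1.png")
b=cv2.imread("pics/d1.png")
c=cv2.resize(a[60:200,240:440],(800,560),interpolation=cv2.INTER_CUBIC)
d=cv2.resize(b[240:420,100:280],(600,600),interpolation=cv2.INTER_CUBIC)
cv2.imwrite("pics/c1.png",c);cv2.imwrite("pics/c2.png",d)
```

```text
(no output)
```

View pics/s1.png

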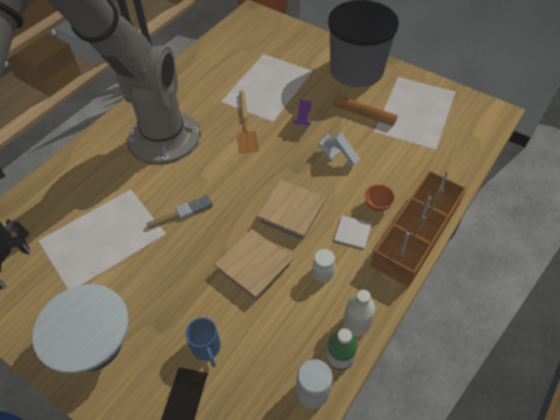

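View pics/c1.png

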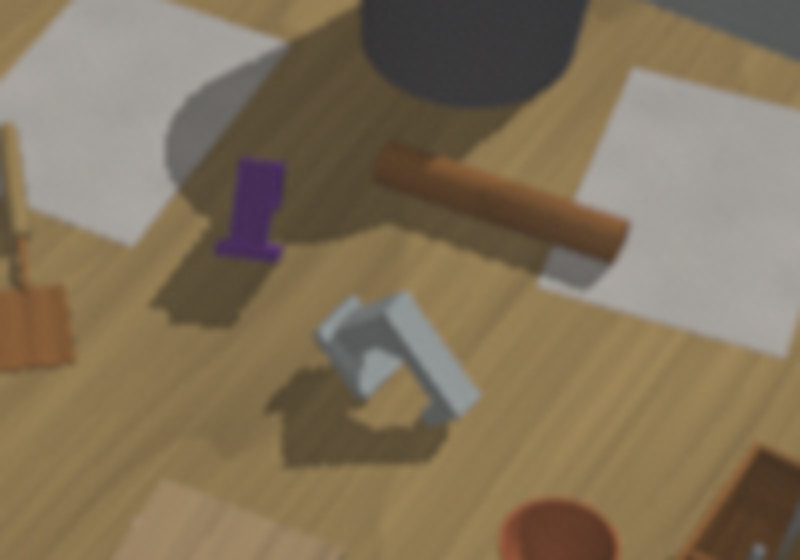

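View pics/c2.png

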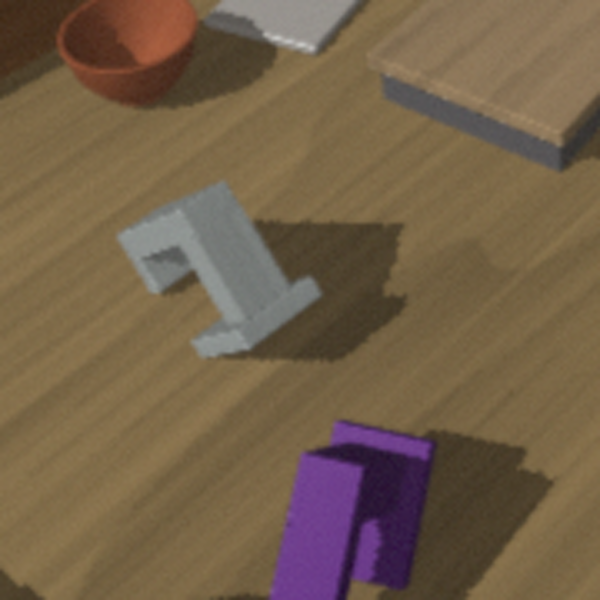

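The grey bracket is at about (338,148) in the scene view, with its arm running down-right. The purple look-alike is at (304,112). The stands are at (291,209) and (254,263). Next I fit the poses.

```bash
cat > fit.py <<'E'
from h import *
from scipy.optimize import least_squares
s=lambda x,y:("scene",(240+x/4,60+y/4)); d=lambda x,y:("side",(100+x*.3,240+y*.3))
K=[((-30,-15,80),s(383,306)),((-30,15,80),s(408,291)),((74,15,80),s(480,397)),((74,-15,80),s(457,418)),((-38,-25,6),s(317,335)),((-38,25,12),s(355,297)),((30,-25,6),s(363,397)),
((-30,15,80),d(183,212)),((-30,-15,80),d(225,183)),((74,15,80),d(120,237)),((74,15,40),d(155,292)),((-38,-25,6),d(318,285)),((-38,25,12),d(240,335)),((30,25,6),d(197,350))]
def T(p,v):
    r=R.from_euler("ZY",[p[2],np.deg2rad(42)]); return r.apply(np.array(v)/1000)+[p[0],p[1],.0201]
def f(p): return np.concatenate([proj(o[0],T(p,v))-o[1] for v,o in K])
best=min((least_squares(f,[.5,.28,y],loss="soft_l1") for y in np.arange(-3,3.2,1)),key=lambda r:r.cost)
p=best.x;print("pose",p.round(4),np.rad2deg(p[2]));print(f(p).reshape(-1,2).round(1).tolist())
print("grip",T(p,(-5,0,66)),"back",T(p,(-20,0,80)),"nose",T(p,(67,0,50)))
for n,C in [("A",[(290,180),(327,200),(299,236),(257,210)]),("B",[(253,232),(292,261),(254,294),(217,263)])]:
    P=np.array([onz("scene",c,.04) for c in C]);print(n,P.round(3).tolist(),P.mean(0).round(3),[round(float(np.linalg.norm(P[i]-P[i-1])),3) for i in range(4)],[round(float(np.rad2deg(np.arctan2(*(P[i]-P[i-1])[1::-1]))),1) for i in range(4)])
for t,z in [("mug",0),("jar",0),("bowl",0)]: pass
for cam in("scene","side"):
    c=cams.get_calibration(cam);print(cam,onz(cam,(280,210),0))
    o,_=ray(cam,(0,0));print(o)
E
python3 fit.py
```

```text
Traceback (most recent call last):
  File "fit.py", line 9, in <module>
    best=min((least_squares(f,[.5,.28,y],loss="soft_l1") for y in np.arange(-3,3.2,1)),key=lambda r:r.cost)
  File "fit.py", line 9, in <genexpr>
    best=min((least_squares(f,[.5,.28,y],loss="soft_l1") for y in np.arange(-3,3.2,1)),key=lambda r:r.cost)
              ~~~~~~~~~~~~~^^^^^^^^^^^^^^^^^^^^^^^^^^^^^
  File "fit.py", line 8, in f
    def f(p): return np.concatenate([proj(o[0],T(p,v))-o[1] for v,o in K])
                                     ~~~~^^^^^^^^^^^^^
  File "h.py", line 10, in proj
    c=cams.get_calibration(cam);E=np.array(c["extrinsics"]);q=E[:3,:3]@np.array(p)+E[:3,3]
ValueError: time passes only in moves, steps and waits
```

```bash
sed -i 's/^def ray/C={}\ndef cal(n):\n    if n=="wrist" or n not in C: C[n]=cams.get_calibration(n)\n    return C[n]\ndef ray/; s/c=cams.get_calibration(cam)/c=cal(cam)/' h.py; python3 fit.py 2>&1 | tail -20
```

```text
pose [ 0.4879  0.2463 -0.0536] -3.0710878051636783
[[-1.0, 1.3], [-1.8, -0.6], [-1.2, -0.7], [-0.6, -0.2], [-2.0, -0.9], [-1.4, -0.9], [-1.3, 0.4], [-1.0, -0.7], [0.2, -1.0], [-1.3, -0.7], [-0.9, 0.6], [-0.1, 0.1], [-0.9, -1.3], [-0.4, -0.2]]
grip [0.52824949 0.24413026 0.07249321] back [0.5264727  0.24422559 0.0929342 ] nose [0.57098836 0.24183724 0.01242549]
A [[0.471, 0.055, 0.04], [0.603, 0.053, 0.04], [0.605, -0.098, 0.04], [0.454, -0.091, 0.04]] [ 0.533 -0.02   0.04 ] [0.148, 0.132, 0.152, 0.15] [83.5, -0.8, -89.5, 177.5]
B [[0.49, -0.16, 0.04], [0.633, -0.176, 0.04], [0.607, -0.314, 0.04], [0.469, -0.295, 0.04]] [ 0.55  -0.236  0.04 ] [0.137, 0.144, 0.14, 0.139] [81.2, -6.6, -100.9, 172.4]
scene [ 0.49287974 -0.03032599  0.        ]
[ 1.02582217 -0.7837135   1.27371087]
side [ 0.62005047 -0.22146401  0.        ]
[-0.03204344  0.60087894  0.69952245]
```

Call:
jog_arm(
  plan=[
    {"x": 0.98, "y": -0.67},
    {"x": 0.98, "y": -0.67},
    {"x": 0.98, "y": -0.67},
    {"x": 0.98, "y": -0.67},
    {"x": 0.98, "y": -0.67},
    {"x": 0.98, "y": -0.67},
    {"x": 0.98, "y": -0.67},
  ],
  hand=-1,
  grip_force=40,
)

```text
invalid input at $.plan[0]: expected keys x, y, z, wx, wy, wz
```

```bash
cat > r.py <<'E'
import sys
from h import *
a=[float(v) for v in sys.argv[1:]]
o=monitor.get_obs();print(np.round(o["t"],2),np.round(o["q"],3).tolist(),np.round(o["eef_pos"],4),np.round(o["contact_force"],2),quat().as_euler("ZYX",degrees=True).round(1))
if len(a)>=3:
    # target pos, yaw of tool x (deg), tilt (deg): + means tool z leans toward +x(heading)
    Rt=None
    if len(a)==5:
        Rt=R.from_euler("ZY",[a[3],-a[4]],degrees=True)*R.from_euler("X",180,degrees=True)
        print("tool z",Rt.apply([0,0,1]).round(3))
    rel(a[:3],Rt)
E
python3 r.py 0.4915 -0.2785 0.06
```

```text
0.8 [1.172, 0.477, 0.022, 1.555, -0.011, 1.109, -0.083] [ 0.1936 -0.6467  0.2313] [ 0.41 -0.1   0.23] [ 16.7  -0.  180. ]
shift [ 1.955  -1.3366  0.8566] turn None
```

Call:
jog_arm(
  plan=[
    {"x": 0.98, "y": -0.67, "z": 0, "wx": 0, "wy": 0, "wz": 0.11},
    {"x": 0.98, "y": -0.67, "z": 0, "wx": 0, "wy": 0, "wz": 0.11},
    {"x": 0.98, "y": -0.67, "z": 0, "wx": 0, "wy": 0, "wz": 0.11},
    {"x": 0.98, "y": -0.67, "z": 0, "wx": 0, "wy": 0, "wz": 0.11},
    {"x": 0.98, "y": -0.67, "z": 0, "wx": 0, "wy": 0, "wz": 0.11},
    {"x": 0.98, "y": -0.67, "z": 0, "wx": 0, "wy": 0, "wz": 0.11},
    {"x": 0.98, "y": -0.67, "z": 0, "wx": 0, "wy": 0, "wz": 0.11},
  ],
  hand=-1,
  grip_force=40,
)

```text
t: 1.38
eef_pos: [0.349, -0.4558, 0.2315]
tool_rot: [-0.001, 1.0, -0.022, 0.001]
contact_force: [-0.0, 0.2, 0.6]
gripper_width: 0.008
```

```bash
python3 r.py 0.4915 -0.2785 0.055
```

```text
1.38 [0.805, 0.312, 0.007, 1.802, -0.007, 1.028, -0.799] [ 0.349  -0.4558  0.2315] [-0.01  0.25  0.57] [  -2.5   -0.2 -179.8]
shift [ 0.6702 -0.9145  0.8871] turn None
```

Call:
jog_arm(
  plan=[
    {"x": 0.67, "y": -0.915, "z": 0.3, "wx": 0, "wy": 0, "wz": 0},
    {"x": 0.67, "y": -0.915, "z": 0.5, "wx": 0, "wy": 0, "wz": 0},
    {"x": 0.67, "y": -0.915, "z": 0.7, "wx": 0, "wy": 0, "wz": 0},
    {"x": 0.67, "y": -0.915, "z": 0.88, "wx": 0, "wy": 0, "wz": 0},
    {"x": 0.67, "y": -0.915, "z": 0.88, "wx": 0, "wy": 0, "wz": 0},
    {"x": 0.67, "y": -0.915, "z": 0.88, "wx": 0, "wy": 0, "wz": 0},
    {"x": 0.67, "y": -0.915, "z": 0.88, "wx": 0, "wy": 0, "wz": 0},
    {"x": 0.67, "y": -0.915, "z": 0.88, "wx": 0, "wy": 0, "wz": 0},
    {"x": 0.67, "y": -0.915, "z": 0.88, "wx": 0, "wy": 0, "wz": 0},
  ],
)

```text
t: 2.13
eef_pos: [0.4918, -0.2751, 0.0542]
tool_rot: [-0.003, 1.0, -0.02, -0.0]
contact_force: [-0.7, -0.1, 0.1]
gripper_width: -0.005
```

```bash
python3 r.py 0.4915 -0.2785 0.039
```

```text
2.13 [0.456, 0.528, -0.069, 1.954, 0.048, 0.664, -1.251] [ 0.4918 -0.2751  0.0542] [-0.73 -0.15  0.09] [  -2.2    0.  -179.7]
shift [-0.0008  0.0173  0.0758] turn None
```

Descend 14 mm slowly (z = 0.040), then 2 mm more.

Call:
jog_arm(
  plan=[
    {"x": 0, "y": 0, "z": 0.03, "wx": 0, "wy": 0, "wz": 0},
    {"x": 0, "y": 0, "z": 0.05, "wx": 0, "wy": 0, "wz": 0},
    {"x": 0, "y": 0, "z": 0.065, "wx": 0, "wy": 0, "wz": 0},
    {"x": 0, "y": 0, "z": 0.07, "wx": 0, "wy": 0, "wz": 0},
    {"x": 0, "y": 0, "z": 0.075, "wx": 0, "wy": 0, "wz": 0},
    {"x": 0, "y": 0, "z": 0.075, "wx": 0, "wy": 0, "wz": 0},
    {"x": 0, "y": 0, "z": 0.075, "wx": 0, "wy": 0, "wz": 0},
  ],
)

```text
t: 2.72
eef_pos: [0.4918, -0.2755, 0.0395]
tool_rot: [-0.003, 1.0, -0.02, 0.0]
contact_force: [-0.1, 0.1, 0.1]
gripper_width: 0.002
```

Call:
jog_arm(
  plan=[
    {"x": 0, "y": 0, "z": 0.005, "wx": 0, "wy": 0, "wz": 0},
    {"x": 0, "y": 0, "z": 0.01, "wx": 0, "wy": 0, "wz": 0},
    {"x": 0, "y": 0, "z": 0.01, "wx": 0, "wy": 0, "wz": 0},
    {"x": 0, "y": 0, "z": 0.01, "wx": 0, "wy": 0, "wz": 0},
  ],
)

```text
t: 3.05
eef_pos: [0.4917, -0.2755, 0.0375]
tool_rot: [-0.003, 1.0, -0.02, -0.0]
contact_force: [0.8, -0.3, -0.1]
gripper_width: 0.004
```

Call:
jog_arm(
  plan=[
    {"x": 0, "y": 0, "z": 0.005, "wx": 0, "wy": 0, "wz": 0},
    {"x": 0, "y": 0, "z": 0.01, "wx": 0, "wy": 0, "wz": 0},
    {"x": 0, "y": 0, "z": 0.01, "wx": 0, "wy": 0, "wz": 0},
  ],
)

```text
t: 3.3
eef_pos: [0.4917, -0.2754, 0.0353]
tool_rot: [-0.003, 1.0, -0.02, -0.0]
contact_force: [-0.8, 0.1, -0.4]
gripper_width: -0.001
```

Call:
jog_arm(
  plan=[
    {"x": 0, "y": 0, "z": 0.005, "wx": 0, "wy": 0, "wz": 0},
    {"x": 0, "y": 0, "z": 0.01, "wx": 0, "wy": 0, "wz": 0},
    {"x": 0, "y": 0, "z": 0.01, "wx": 0, "wy": 0, "wz": 0},
  ],
)

```text
t: 3.55
eef_pos: [0.4919, -0.2757, 0.0338]
tool_rot: [-0.003, 1.0, -0.02, 0.0]
contact_force: [-2.4, -0.2, 8.3]
gripper_width: -0.005
```

Call:
jog_arm(
  plan=[
    {"x": 0, "y": 0, "z": -0.15, "wx": 0, "wy": 0, "wz": 0},
    {"x": -0.09, "y": -0.2, "z": -0.18, "wx": 0, "wy": 0, "wz": 0},
    {"x": -0.09, "y": -1, "z": -0.18, "wx": 0, "wy": 0, "wz": 0},
    {"x": -0.09, "y": -1, "z": -0.18, "wx": 0, "wy": 0, "wz": 0},
    {"x": -0.09, "y": -1, "z": -0.18, "wx": 0, "wy": 0, "wz": 0},
    {"x": -0.09, "y": -1, "z": -0.15, "wx": 0, "wy": 0, "wz": 0},
    {"x": -0.09, "y": -1, "z": -0.1, "wx": 0, "wy": 0, "wz": 0},
    {"x": -0.09, "y": -1, "z": -0.07, "wx": 0, "wy": 0, "wz": 0},
    {"x": -0.09, "y": -1, "z": -0.055, "wx": 0, "wy": 0, "wz": 0},
    {"x": -0.09, "y": -1, "z": -0.05, "wx": 0, "wy": 0, "wz": 0},
    {"x": -0.09, "y": -1, "z": -0.05, "wx": 0, "wy": 0, "wz": 0},
  ],
)

```text
t: 4.47
eef_pos: [0.4816, -0.0768, 0.0445]
tool_rot: [-0.002, 1.0, -0.021, -0.0]
contact_force: [0.3, 0.6, 0.2]
gripper_width: -0.003
```

Call:
jog_arm(
  plan=[
    {"x": 0, "y": 0, "z": 0.005, "wx": 0, "wy": 0, "wz": 0},
    {"x": 0, "y": 0, "z": 0.01, "wx": 0, "wy": 0, "wz": 0},
    {"x": 0, "y": 0, "z": 0.01, "wx": 0, "wy": 0, "wz": 0},
  ],
)

```text
t: 4.72
eef_pos: [0.4816, -0.0776, 0.0425]
tool_rot: [-0.002, 1.0, -0.022, -0.0]
contact_force: [-0.6, 0.7, -0.5]
gripper_width: 0.003
```

Call:
jog_arm(
  plan=[
    {"x": 0, "y": 0, "z": 0.005, "wx": 0, "wy": 0, "wz": 0},
    {"x": 0, "y": 0, "z": 0.01, "wx": 0, "wy": 0, "wz": 0},
    {"x": 0, "y": 0, "z": 0.01, "wx": 0, "wy": 0, "wz": 0},
  ],
)

```text
t: 4.97
eef_pos: [0.4815, -0.0777, 0.0404]
tool_rot: [-0.002, 1.0, -0.022, -0.0]
contact_force: [-0.3, 0.6, 0.8]
gripper_width: -0.0
```

Call:
jog_arm(
  plan=[
    {"x": 0, "y": 0, "z": 0.005, "wx": 0, "wy": 0, "wz": 0},
    {"x": 0, "y": 0, "z": 0.01, "wx": 0, "wy": 0, "wz": 0},
    {"x": 0, "y": 0, "z": 0.01, "wx": 0, "wy": 0, "wz": 0},
  ],
)

```text
t: 5.22
eef_pos: [0.4816, -0.0777, 0.0399]
tool_rot: [-0.002, 1.0, -0.022, -0.0]
contact_force: [-6.7, -0.2, 21.6]
gripper_width: -0.002
```

```bash
python3 r.py
```

```text
5.22 [0.11, 0.463, -0.092, 2.135, 0.071, 0.547, -1.648] [ 0.4816 -0.0777  0.0399] [-6.71 -0.24 21.62] [  -2.5    0.  -179.8]
```

Stand A at (0.53, −0.025) is rigid: 21 N at z = 0.040. Stand B gave about 5 mm before it resisted. So A is the firm one, and I go to the bracket next.

Call:
jog_arm(
  plan=[
    {"x": 0, "y": 0, "z": -0.3, "wx": 0, "wy": 0, "wz": 0},
    {"x": 0.1, "y": -0.1, "z": -0.7, "wx": 0, "wy": 0, "wz": 0},
    {"x": 0.3, "y": -0.5, "z": -0.8, "wx": 0, "wy": 0, "wz": 0},
    {"x": 0.5, "y": -1, "z": -0.8, "wx": 0, "wy": 0, "wz": 0},
    {"x": 0.5, "y": -1, "z": -0.8, "wx": 0, "wy": 0, "wz": 0},
    {"x": 0.5, "y": -1, "z": -0.8, "wx": 0, "wy": 0, "wz": 0},
    {"x": 0.5, "y": -1, "z": -0.8, "wx": 0, "wy": 0, "wz": 0},
    {"x": 0.5, "y": -1, "z": -0.8, "wx": 0, "wy": 0, "wz": 0},
  ],
  hand=1,
)

```text
t: 5.88
eef_pos: [0.5922, 0.1232, 0.2026]
tool_rot: [-0.004, 1.0, -0.02, 0.001]
contact_force: [-0.2, 0.8, 0.5]
gripper_width: 1.002
```

```bash
python3 r.py 0.582 0.241 0.133 -3 -42
```

```text
5.88 [-0.18, 0.395, -0.161, 1.754, 0.066, 0.994, -1.975] [0.5922 0.1232 0.2026] [-0.21  0.81  0.51] [-2.300e+00 -1.000e-01 -1.796e+02]
tool z [-0.668  0.035 -0.743]
shift [-0.0753 -0.5839  0.3522] turn [-0.0008 -0.2341  0.0048]
```

Call:
jog_arm(
  plan=[
    {"x": 0, "y": -0.2, "z": 0, "wx": 0, "wy": -0.04, "wz": 0.005},
    {"x": -0.05, "y": -0.4, "z": 0, "wx": 0, "wy": -0.08, "wz": 0.005},
    {"x": -0.08, "y": -0.58, "z": 0.1, "wx": 0, "wy": -0.12, "wz": 0.005},
    {"x": -0.08, "y": -0.58, "z": 0.2, "wx": 0, "wy": -0.16, "wz": 0.005},
    {"x": -0.08, "y": -0.58, "z": 0.3, "wx": 0, "wy": -0.2, "wz": 0.005},
    {"x": -0.08, "y": -0.58, "z": 0.35, "wx": 0, "wy": -0.234, "wz": 0.005},
    {"x": -0.08, "y": -0.58, "z": 0.35, "wx": 0, "wy": -0.234, "wz": 0.005},
    {"x": -0.08, "y": -0.58, "z": 0.35, "wx": 0, "wy": -0.234, "wz": 0.005},
    {"x": -0.08, "y": -0.58, "z": 0.35, "wx": 0, "wy": -0.234, "wz": 0.005},
  ],
)

```text
t: 6.63
eef_pos: [0.5814, 0.2409, 0.1347]
tool_rot: [-0.011, 0.934, -0.024, -0.356]
contact_force: [0.5, 0.3, -0.6]
gripper_width: 0.996
```

```bash
python3 r.py 0.5155 0.2447 0.0584 -3 -42
cat > w.py <<'E'
from h import *
import sys
pose=[.4879,.2463,-.0536]
im=save("wrist","w1.png")
from scipy.spatial.transform import Rotation as R
def T(p,v): return R.from_euler("ZY",[p[2],np.deg2rad(42)]).apply(np.array(v)/1000)+[p[0],p[1],.0201]
g=im[:,:,::-1].copy()
c=cals=cal("wrist"); C["w"]=c
for v in [(-30,-15,80),(-30,15,80),(74,15,80),(74,-15,80),(-38,-25,0),(-38,25,0),(-5,0,80),(30,25,12),(30,-25,12)]:
    p=proj("w",T(pose,v)); print(v,p.round()); cv2.circle(g,tuple(int(round(x)) for x in p),3,(0,0,255),1)
cv2.imwrite("pics/w1o.png",g)
E
python3 w.py
```

```text
6.63 [-0.242, 0.909, -0.21, 1.204, -0.153, 1.698, -2.019] [0.5814 0.2409 0.1347] [ 0.54  0.31 -0.56] [  -2.9   41.8 -179.7]
tool z [-0.668  0.035 -0.743]
shift [ 8.200e-03 -2.000e-04  5.044e-01] turn [-0.0011 -0.0013  0.0004]
(-30, -15, 80) [306. 249.]
(-30, 15, 80) [264. 249.]
(74, 15, 80) [262.  96.]
(74, -15, 80) [309.  96.]
(-38, -25, 0) [311. 225.]
(-38, 25, 0) [259. 225.]
(-5, 0, 80) [285. 216.]
(30, 25, 12) [257. 155.]
(30, -25, 12) [314. 156.]
```

View pics/w1o.png

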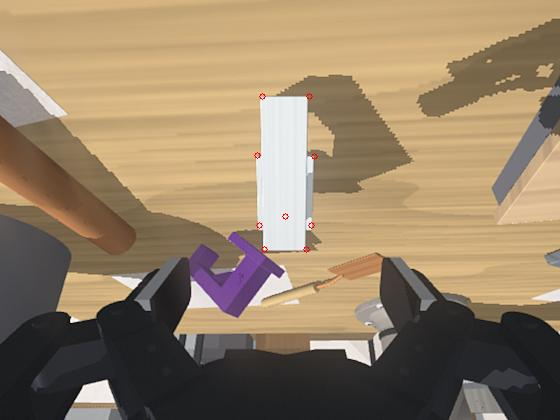

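The wrist view shows the bracket's top face at columns 261–307 and rows 96–250. That is within 2 px of my model, and the fingers straddle it, so I go in and grip.

Call:
jog_arm(
  plan=[
    {"x": 0.008, "y": 0, "z": 0.15, "wx": 0, "wy": 0, "wz": 0},
    {"x": 0.008, "y": 0, "z": 0.3, "wx": 0, "wy": 0, "wz": 0},
    {"x": 0.008, "y": 0, "z": 0.42, "wx": 0, "wy": 0, "wz": 0},
    {"x": 0.008, "y": 0, "z": 0.48, "wx": 0, "wy": 0, "wz": 0},
    {"x": 0.008, "y": 0, "z": 0.504, "wx": 0, "wy": 0, "wz": 0},
    {"x": 0.008, "y": 0, "z": 0.504, "wx": 0, "wy": 0, "wz": 0},
    {"x": 0.008, "y": 0, "z": 0.504, "wx": 0, "wy": 0, "wz": 0},
  ],
)

```text
t: 7.27
eef_pos: [0.5174, 0.2456, 0.0627]
tool_rot: [-0.012, 0.935, -0.024, -0.353]
contact_force: [1.2, -0.5, 0.3]
gripper_width: 0.996
```

Call:
jog_arm(
  plan=[
    {"x": 0, "y": 0, "z": 0, "wx": 0, "wy": 0, "wz": 0},
    {"x": 0, "y": 0, "z": 0, "wx": 0, "wy": 0, "wz": 0},
    {"x": 0, "y": 0, "z": 0, "wx": 0, "wy": 0, "wz": 0},
    {"x": 0, "y": 0, "z": 0, "wx": 0, "wy": 0, "wz": 0},
    {"x": 0, "y": 0, "z": 0, "wx": 0, "wy": 0, "wz": 0},
    {"x": 0, "y": 0, "z": 0, "wx": 0, "wy": 0, "wz": 0},
    {"x": 0, "y": 0, "z": 0, "wx": 0, "wy": 0, "wz": 0},
    {"x": 0, "y": 0, "z": 0, "wx": 0, "wy": 0, "wz": 0},
  ],
  hand=-1,
  grip_force=60,
)

```text
t: 7.93
eef_pos: [0.5177, 0.2456, 0.0629]
tool_rot: [-0.012, 0.935, -0.024, -0.353]
contact_force: [0.8, -0.8, 3.6]
gripper_width: 0.341
```

```bash
python3 r.py 0.53 0.20 0.20 -3 0; python3 w.py >/dev/null
```

```text
7.93 [-0.25, 0.898, -0.228, 1.417, -0.154, 1.485, -2.01] [0.5177 0.2456 0.0629] [ 0.8  -0.8   3.64] [  -2.7   41.3 -179.5]
tool z [-0. -0. -1.]
shift [-0.3987  0.2203 -0.5642] turn [-0.002   0.2297  0.0005]
```

```bash
python3 r.py 0.5177 0.2456 0.11; python3 r.py 0.53 0.12 0.18 -2 0.7
```

```text
7.98 [-0.25, 0.898, -0.228, 1.417, -0.154, 1.485, -2.01] [0.5177 0.2456 0.0629] [ 1.2  -0.52  3.31] [  -2.7   41.3 -179.5]
shift [-0.1556 -0.0014 -0.1767] turn None
7.98 [-0.25, 0.898, -0.228, 1.417, -0.154, 1.485, -2.01] [0.5177 0.2456 0.0629] [ 1.2  -0.52  3.31] [  -2.7   41.3 -179.5]
tool z [ 0.012 -0.    -1.   ]
shift [-0.3182  0.6202 -0.505 ] turn [-0.004   0.2335 -0.0049]
```

Call:
jog_arm(
  plan=[
    {"x": -0.08, "y": 0, "z": -0.09, "wx": 0, "wy": 0, "wz": 0},
    {"x": -0.16, "y": 0, "z": -0.18, "wx": 0, "wy": 0.01, "wz": 0},
    {"x": -0.22, "y": 0.1, "z": -0.3, "wx": 0, "wy": 0.04, "wz": 0},
    {"x": -0.28, "y": 0.25, "z": -0.4, "wx": 0, "wy": 0.08, "wz": 0},
    {"x": -0.318, "y": 0.4, "z": -0.505, "wx": -0.004, "wy": 0.12, "wz": -0.005},
    {"x": -0.318, "y": 0.55, "z": -0.505, "wx": -0.004, "wy": 0.16, "wz": -0.005},
    {"x": -0.318, "y": 0.62, "z": -0.505, "wx": -0.004, "wy": 0.2, "wz": -0.005},
    {"x": -0.318, "y": 0.62, "z": -0.505, "wx": -0.004, "wy": 0.2335, "wz": -0.005},
    {"x": -0.318, "y": 0.62, "z": -0.505, "wx": -0.004, "wy": 0.2335, "wz": -0.005},
    {"x": -0.318, "y": 0.62, "z": -0.505, "wx": -0.004, "wy": 0.2335, "wz": -0.005},
  ],
)

```text
t: 8.82
eef_pos: [0.5277, 0.12, 0.1796]
tool_rot: [0.0, 1.0, -0.017, 0.005]
contact_force: [0.4, -0.2, -3.2]
gripper_width: 0.339
```

```bash
python3 r.py 0.5245 -0.025 0.11 -2 0.7
```

```text
8.82 [-0.193, 0.32, -0.179, 1.926, 0.077, 0.894, -2.016] [0.5277 0.12   0.1796] [ 0.45 -0.19 -3.17] [ -1.9  -0.5 180. ]
tool z [ 0.012 -0.    -1.   ]
shift [0.0049 0.7247 0.3485] turn [0.0002 0.001  0.0005]
```

Call:
jog_arm(
  plan=[
    {"x": 0.005, "y": 0.15, "z": 0, "wx": 0, "wy": 0.001, "wz": 0},
    {"x": 0.005, "y": 0.35, "z": 0, "wx": 0, "wy": 0.001, "wz": 0},
    {"x": 0.005, "y": 0.55, "z": 0.05, "wx": 0, "wy": 0.001, "wz": 0},
    {"x": 0.005, "y": 0.69, "z": 0.15, "wx": 0, "wy": 0.001, "wz": 0},
    {"x": 0.005, "y": 0.725, "z": 0.25, "wx": 0, "wy": 0.001, "wz": 0},
    {"x": 0.005, "y": 0.725, "z": 0.32, "wx": 0, "wy": 0.001, "wz": 0},
    {"x": 0.005, "y": 0.725, "z": 0.34, "wx": 0, "wy": 0.001, "wz": 0},
    {"x": 0.005, "y": 0.725, "z": 0.35, "wx": 0, "wy": 0.001, "wz": 0},
    {"x": 0.005, "y": 0.725, "z": 0.35, "wx": 0, "wy": 0.001, "wz": 0},
  ],
)

```text
t: 9.57
eef_pos: [0.5253, -0.0241, 0.1093]
tool_rot: [0.0, 1.0, -0.016, 0.006]
contact_force: [0.5, -0.1, -3.8]
gripper_width: 0.342
```

```bash
cat > v.py <<'E'
from h import *
import sys
n=sys.argv[1]
ox,oy,oz,yaw=map(float,sys.argv[2:6])
def T(v): return R.from_euler("Z",yaw,degrees=True).apply(np.array(v)/1000)+[ox,oy,oz]
out=[]
for cam in("scene","side"):
    im=save(cam,n+cam+".png")[:,:,::-1].copy()
    P=[proj(cam,T(v)) for v in [(-30,-15,80),(-30,15,80),(74,15,80),(74,-15,80),(-38,-25,0),(-38,25,0),(30,25,0),(30,-25,0)]]
    S=[proj(cam,np.array([.531,-.025,.04])+R.from_euler("Z",-1,degrees=True).apply([a*.075,b*.075,0])) for a,b in [(1,1),(1,-1),(-1,-1),(-1,1)]]
    c=np.mean(P,0).astype(int); x0,y0=c[0]-50,c[1]-70
    k=4
    cr=cv2.resize(im[y0:y0+140,x0:x0+100],(400,560),interpolation=cv2.INTER_CUBIC)
    for p in P: cv2.circle(cr,tuple(int(v) for v in ((p-[x0,y0]+.5)*k)),3,(0,0,255),1)
    for p in S: cv2.circle(cr,tuple(int(v) for v in ((p-[x0,y0]+.5)*k)),4,(0,255,0),1)
    out.append(cr)
cv2.imwrite("pics/"+n+".png",np.hstack(out))
E
python3 r.py 0.5245 -0.025 0.0917 -2 0.7;python3 v.py hold 0.531 -0.025 0.058 -2
```

```text
9.57 [0.022, 0.389, -0.117, 2.021, 0.069, 0.724, -1.74] [ 0.5253 -0.0241  0.1093] [ 0.5  -0.14 -3.83] [ -1.8  -0.6 180. ]
tool z [ 0.012 -0.    -1.   ]
shift [-0.0049  0.0046  0.0882] turn [-0.      0.0003  0.0009]
```

View pics/hold.png

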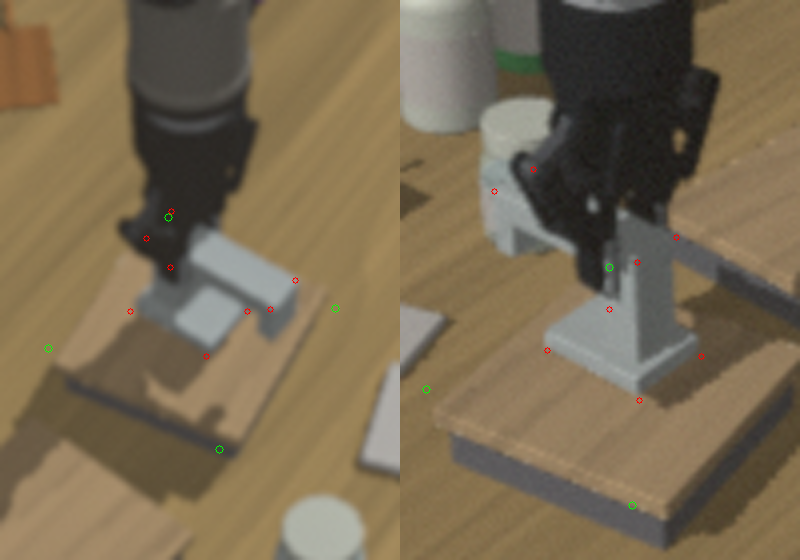

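The view shows the bracket held about upright over the firm stand, a few mm higher than modelled. I refit both from these pixels before lowering.

```bash
cat > f2.py <<'E'
from h import *
from scipy.optimize import least_squares
def org(cam,o):
    P=[proj(cam,R.from_euler("Z",-2,degrees=True).apply(np.array(v)/1000)+o) for v in [(-30,-15,80),(-30,15,80),(74,15,80),(74,-15,80),(-38,-25,0),(-38,25,0),(30,25,0),(30,-25,0)]]
    c=np.mean(P,0).astype(int);return c-[50,70]
o=np.array([.531,-.025,.058]);O={c:org(c,o) for c in("scene","side")}
s=lambda x,y:("scene",O["scene"]+np.array([x,y])/4-.5); d=lambda x,y:("side",O["side"]+np.array([x-400,y])/4-.5)
# stand corners
S=[((1,1),s(323,289)),((1,-1),s(237,443)),((-1,-1),s(57,368)),((-1,1),d(665,515)),((1,1),d(437,423))]
def g(p): return np.concatenate([proj(c,np.array([p[0],p[1],.04])+R.from_euler("Z",p[2]).apply([a*.075,b*.075,0]))-q for (a,b),(c,q) in S])
r=least_squares(g,[.531,-.025,0],loss="soft_l1");print("stand",r.x.round(4),g(r.x).round(1))
K=[((-38,25,0),d(640,393)),((-38,-25,12),d(697,334)),((30,25,12),d(544,336)),((-30,-15,80),d(674,217)),((74,15,80),s(297,287)),((74,-15,80),s(271,313)),((30,-25,12),s(207,347)),((-38,-25,12),s(137,299))]
def f(p): return np.concatenate([proj(c,p[:3]+R.from_euler("ZY",p[3:]).apply(np.array(v)/1000))-q for v,(c,q) in K])
r=least_squares(f,[*o,-.03,0],loss="soft_l1");print("bracket",r.x.round(4),"pitch",np.rad2deg(r.x[4]),f(r.x).round(1))
E
python3 f2.py
```

```text
stand [ 0.5264 -0.0231  0.1368] [ 0.5 -0.5  0.3 -0.9 -1.9 -1.5  1.  -1.8 -1.4 -2.5]
bracket [ 0.5315 -0.0256  0.0603 -0.0438  0.0421] pitch 2.414157746161445 [-0.3  0.3  0.8 -0.4  0.4 -1.5 -0.8  2.9  0.4 -0.3  0.6  0.2  0.   0.1
 -1.6 -0. ]
```

Call:
jog_arm(
  plan=[
    {"x": -0.02, "y": 0, "z": 0.025, "wx": 0, "wy": 0.008, "wz": 0},
    {"x": -0.02, "y": 0, "z": 0.04, "wx": 0, "wy": 0.008, "wz": 0},
    {"x": -0.02, "y": 0, "z": 0.055, "wx": 0, "wy": 0.008, "wz": 0},
    {"x": -0.02, "y": 0, "z": 0.065, "wx": 0, "wy": 0.008, "wz": 0},
    {"x": -0.02, "y": 0, "z": 0.07, "wx": 0, "wy": 0.008, "wz": 0},
    {"x": -0.02, "y": 0, "z": 0.07, "wx": 0, "wy": 0.008, "wz": 0},
    {"x": -0.02, "y": 0, "z": 0.07, "wx": 0, "wy": 0.008, "wz": 0},
  ],
)

```text
t: 10.25
eef_pos: [0.5221, -0.024, 0.0964]
tool_rot: [0.0, 1.0, -0.016, 0.019]
contact_force: [0.2, 0.0, -3.4]
gripper_width: 0.343
```

Call:
jog_arm(
  plan=[
    {"x": 0, "y": 0, "z": 0.005, "wx": 0, "wy": 0, "wz": 0},
    {"x": 0, "y": 0, "z": 0.008, "wx": 0, "wy": 0, "wz": 0},
    {"x": 0, "y": 0, "z": 0.008, "wx": 0, "wy": 0, "wz": 0},
  ],
)

```text
t: 10.5
eef_pos: [0.5221, -0.0241, 0.0947]
tool_rot: [0.0, 1.0, -0.016, 0.019]
contact_force: [0.0, -0.1, -2.7]
gripper_width: 0.339
```

Call:
jog_arm(
  plan=[
    {"x": 0, "y": 0, "z": 0.004, "wx": 0, "wy": 0, "wz": 0},
    {"x": 0, "y": 0, "z": 0.006, "wx": 0, "wy": 0, "wz": 0},
    {"x": 0, "y": 0, "z": 0.006, "wx": 0, "wy": 0, "wz": 0},
  ],
)

```text
t: 10.75
eef_pos: [0.5221, -0.0241, 0.0934]
tool_rot: [0.0, 1.0, -0.016, 0.019]
contact_force: [-0.2, 0.8, -3.7]
gripper_width: 0.345
```

Call:
jog_arm(
  plan=[
    {"x": 0, "y": 0, "z": 0.004, "wx": 0, "wy": 0, "wz": 0},
    {"x": 0, "y": 0, "z": 0.006, "wx": 0, "wy": 0, "wz": 0},
    {"x": 0, "y": 0, "z": 0.006, "wx": 0, "wy": 0, "wz": 0},
  ],
)

```text
t: 11.0
eef_pos: [0.522, -0.0241, 0.0921]
tool_rot: [0.0, 1.0, -0.016, 0.019]
contact_force: [1.1, -0.1, -3.6]
gripper_width: 0.338
```

Call:
jog_arm(
  plan=[
    {"x": 0, "y": 0, "z": 0.004, "wx": 0, "wy": 0, "wz": 0},
    {"x": 0, "y": 0, "z": 0.006, "wx": 0, "wy": 0, "wz": 0},
    {"x": 0, "y": 0, "z": 0.006, "wx": 0, "wy": 0, "wz": 0},
  ],
)

```text
t: 11.25
eef_pos: [0.5225, -0.0241, 0.0915]
tool_rot: [0.0, 1.0, -0.016, 0.019]
contact_force: [-1.4, -0.7, 4.6]
gripper_width: 0.342
```

Call:
jog_arm(
  plan=[
    {"x": 0, "y": 0, "z": -0.002, "wx": 0, "wy": 0, "wz": 0},
    {"x": 0, "y": 0, "z": -0.002, "wx": 0, "wy": 0, "wz": 0},
    {"x": 0, "y": 0, "z": -0.002, "wx": 0, "wy": 0, "wz": 0},
  ],
  grip_force=20,
)

```text
t: 11.5
eef_pos: [0.5224, -0.0241, 0.0918]
tool_rot: [0.0, 1.0, -0.016, 0.019]
contact_force: [1.6, -0.6, -2.5]
gripper_width: 0.344
```

Call:
jog_arm(
  plan=[
    {"x": 0, "y": 0, "z": 0, "wx": 0, "wy": 0, "wz": 0},
    {"x": 0, "y": 0, "z": 0, "wx": 0, "wy": 0, "wz": 0},
    {"x": 0, "y": 0, "z": 0, "wx": 0, "wy": 0, "wz": 0},
    {"x": 0, "y": 0, "z": 0, "wx": 0, "wy": 0, "wz": 0},
    {"x": 0, "y": 0, "z": 0, "wx": 0, "wy": 0, "wz": 0},
    {"x": 0, "y": 0, "z": 0, "wx": 0, "wy": 0, "wz": 0},
  ],
  hand=0.4,
)

```text
t: 12.0
eef_pos: [0.5225, -0.0241, 0.0919]
tool_rot: [0.0, 1.0, -0.016, 0.019]
contact_force: [0.9, -0.3, 0.4]
gripper_width: 0.699
```

```bash
python3 r.py
```

```text
12.0 [0.017, 0.401, -0.113, 2.059, 0.081, 0.647, -1.753] [ 0.5225 -0.0241  0.0919] [ 0.94 -0.34  0.44] [ -1.8  -2.2 180. ]
```

Call:
jog_arm(
  plan=[
    {"x": 0, "y": 0, "z": -0.05, "wx": 0, "wy": 0, "wz": 0},
    {"x": 0, "y": 0, "z": -0.15, "wx": 0, "wy": 0, "wz": 0},
    {"x": 0, "y": 0, "z": -0.3, "wx": 0, "wy": 0, "wz": 0},
    {"x": 0, "y": 0, "z": -0.45, "wx": 0, "wy": 0, "wz": 0},
    {"x": 0, "y": 0, "z": -0.6, "wx": 0, "wy": -0.012, "wz": 0},
    {"x": 0, "y": 0, "z": -0.6, "wx": 0, "wy": -0.012, "wz": 0},
    {"x": 0, "y": 0, "z": -0.6, "wx": 0, "wy": -0.012, "wz": 0},
  ],
)

```text
t: 12.58
eef_pos: [0.5195, -0.0239, 0.2144]
tool_rot: [-0.0, 1.0, -0.016, 0.003]
contact_force: [-1.0, -0.4, -0.9]
gripper_width: 0.698
```

```bash
python3 r.py; python3 v.py placed 0.529 -0.024 0.04 -2
```

```text
12.58 [0.032, 0.244, -0.124, 1.939, 0.037, 0.955, -1.713] [ 0.5195 -0.0239  0.2144] [-1.04 -0.44 -0.92] [  -1.8   -0.4 -180. ]
```

View pics/placed.png

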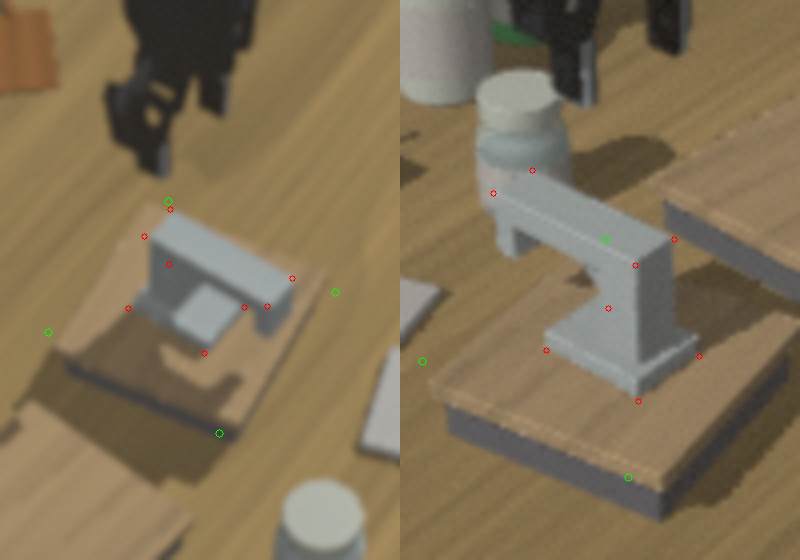

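The bracket stands upright on the firm stand. Its top face runs from (636,264) to (497,197) in the side view, and its corners are within about 1 image px of the model. Now the press over the post.

Call:
jog_arm(
  plan=[
    {"x": -0.052, "y": 0, "z": 0, "wx": 0, "wy": -0.002, "wz": 0},
    {"x": -0.052, "y": 0, "z": 0, "wx": 0, "wy": -0.002, "wz": 0},
    {"x": -0.052, "y": 0, "z": 0.05, "wx": 0, "wy": -0.002, "wz": 0},
    {"x": -0.052, "y": 0, "z": 0.15, "wx": 0, "wy": -0.002, "wz": 0},
    {"x": -0.052, "y": 0, "z": 0.25, "wx": 0, "wy": -0.002, "wz": 0},
    {"x": -0.052, "y": 0, "z": 0.35, "wx": 0, "wy": -0.002, "wz": 0},
    {"x": -0.052, "y": 0, "z": 0.42, "wx": 0, "wy": -0.002, "wz": 0},
    {"x": -0.052, "y": 0, "z": 0.44, "wx": 0, "wy": -0.002, "wz": 0},
    {"x": -0.052, "y": 0, "z": 0.445, "wx": 0, "wy": -0.002, "wz": 0},
    {"x": -0.052, "y": 0, "z": 0.445, "wx": 0, "wy": -0.002, "wz": 0},
    {"x": -0.052, "y": 0, "z": 0.445, "wx": 0, "wy": -0.002, "wz": 0},
  ],
  hand=-1,
)

```text
t: 13.6
eef_pos: [0.5077, -0.0236, 0.1232]
tool_rot: [0.0, 1.0, -0.016, -0.002]
contact_force: [-0.2, 0.2, -0.4]
gripper_width: -0.0
```

Call:
jog_arm(
  plan=[
    {"x": 0, "y": 0, "z": 0.006, "wx": 0, "wy": 0, "wz": 0},
    {"x": 0, "y": 0, "z": 0.012, "wx": 0, "wy": 0, "wz": 0},
    {"x": 0, "y": 0, "z": 0.015, "wx": 0, "wy": 0, "wz": 0},
    {"x": 0, "y": 0, "z": 0.015, "wx": 0, "wy": 0, "wz": 0},
  ],
)

```text
t: 13.93
eef_pos: [0.5078, -0.0236, 0.1204]
tool_rot: [0.0, 1.0, -0.016, -0.002]
contact_force: [0.4, -0.8, 0.1]
gripper_width: -0.003
```

Call:
jog_arm(
  plan=[
    {"x": 0, "y": 0, "z": 0.002, "wx": 0, "wy": 0, "wz": 0},
    {"x": 0, "y": 0, "z": 0.003, "wx": 0, "wy": 0, "wz": 0},
    {"x": 0, "y": 0, "z": 0.003, "wx": 0, "wy": 0, "wz": 0},
  ],
)

```text
t: 14.18
eef_pos: [0.5078, -0.0236, 0.1201]
tool_rot: [0.0, 1.0, -0.016, -0.002]
contact_force: [-1.7, 0.0, 3.6]
gripper_width: -0.0
```

```bash
python3 r.py
```

```text
14.18 [0.025, 0.356, -0.121, 2.042, 0.061, 0.751, -1.737] [ 0.5078 -0.0236  0.1201] [-1.74  0.03  3.63] [ -1.8   0.2 180. ]
```

Call:
jog_arm(
  plan=[
    {"x": 0, "y": 0, "z": 0.003, "wx": 0, "wy": 0, "wz": 0},
    {"x": 0, "y": 0, "z": 0.003, "wx": 0, "wy": 0, "wz": 0},
    {"x": 0, "y": 0, "z": 0.003, "wx": 0, "wy": 0, "wz": 0},
    {"x": 0, "y": 0, "z": 0.003, "wx": 0, "wy": 0, "wz": 0},
  ],
)

```text
t: 14.52
eef_pos: [0.5078, -0.0236, 0.1201]
tool_rot: [0.0, 1.0, -0.016, -0.002]
contact_force: [-3.0, -0.0, 7.4]
gripper_width: 0.002
```

Back press: between 3.6 and 7.4 N the top stayed at 0.1201 m, so nothing gave. Now the front.

Call:
jog_arm(
  plan=[
    {"x": 0, "y": 0, "z": -0.03, "wx": 0, "wy": 0, "wz": 0},
    {"x": 0, "y": 0, "z": -0.05, "wx": 0, "wy": 0, "wz": 0},
    {"x": 0.09, "y": 0, "z": -0.05, "wx": 0, "wy": 0, "wz": 0},
    {"x": 0.18, "y": 0, "z": -0.05, "wx": 0, "wy": 0, "wz": 0},
    {"x": 0.18, "y": 0, "z": -0.04, "wx": 0, "wy": 0, "wz": 0},
    {"x": 0.18, "y": 0, "z": -0.02, "wx": 0, "wy": 0, "wz": 0},
    {"x": 0.18, "y": 0, "z": -0.015, "wx": 0, "wy": 0, "wz": 0},
    {"x": 0.18, "y": 0, "z": -0.015, "wx": 0, "wy": 0, "wz": 0},
  ],
)

```text
t: 15.18
eef_pos: [0.5426, -0.0249, 0.1223]
tool_rot: [0.0, 1.0, -0.016, -0.003]
contact_force: [0.5, -0.5, -0.8]
gripper_width: 0.002
```

Call:
jog_arm(
  plan=[
    {"x": 0, "y": 0, "z": 0.004, "wx": 0, "wy": 0, "wz": 0},
    {"x": 0, "y": 0, "z": 0.008, "wx": 0, "wy": 0, "wz": 0},
    {"x": 0, "y": 0, "z": 0.01, "wx": 0, "wy": 0, "wz": 0},
    {"x": 0, "y": 0, "z": 0.01, "wx": 0, "wy": 0, "wz": 0},
  ],
)

```text
t: 15.52
eef_pos: [0.5424, -0.0249, 0.1203]
tool_rot: [0.0, 1.0, -0.016, -0.003]
contact_force: [0.7, -1.0, 0.0]
gripper_width: -0.002
```

Call:
jog_arm(
  plan=[
    {"x": 0, "y": 0, "z": 0.002, "wx": 0, "wy": 0, "wz": 0},
    {"x": 0, "y": 0, "z": 0.003, "wx": 0, "wy": 0, "wz": 0},
    {"x": 0, "y": 0, "z": 0.003, "wx": 0, "wy": 0, "wz": 0},
  ],
)

```text
t: 15.77
eef_pos: [0.5425, -0.0249, 0.1201]
tool_rot: [0.0, 1.0, -0.016, -0.003]
contact_force: [-0.6, 0.0, 5.4]
gripper_width: 0.003
```

Front press: 5.4 N at z = 0.1201 m, the same height, so it doesn't rock. I hold it briefly, then retreat.

Call:
jog_arm(
  plan=[
    {"x": 0, "y": 0, "z": 0.001, "wx": 0, "wy": 0, "wz": 0},
    {"x": 0, "y": 0, "z": 0.001, "wx": 0, "wy": 0, "wz": 0},
    {"x": 0, "y": 0, "z": 0.001, "wx": 0, "wy": 0, "wz": 0},
  ],
)

```text
t: 16.02
eef_pos: [0.5426, -0.0248, 0.1202]
tool_rot: [0.0, 1.0, -0.016, -0.002]
contact_force: [-1.1, 0.1, 5.4]
gripper_width: 0.001
```

Call:
jog_arm(
  plan=[
    {"x": 0, "y": 0, "z": -0.05, "wx": 0, "wy": 0, "wz": 0},
    {"x": 0, "y": 0, "z": -0.2, "wx": 0, "wy": 0, "wz": 0},
    {"x": 0, "y": 0, "z": -0.4, "wx": 0, "wy": 0, "wz": 0},
    {"x": 0, "y": 0, "z": -0.6, "wx": 0, "wy": 0, "wz": 0},
    {"x": 0, "y": 0, "z": -0.7, "wx": 0, "wy": 0, "wz": 0},
    {"x": 0, "y": 0, "z": -0.7, "wx": 0, "wy": 0, "wz": 0},
    {"x": 0, "y": 0, "z": -0.7, "wx": 0, "wy": 0, "wz": 0},
  ],
)

```text
t: 16.6
eef_pos: [0.544, -0.0248, 0.2618]
tool_rot: [0.0, 1.0, -0.016, -0.001]
contact_force: [0.5, -0.8, -0.8]
gripper_width: -0.001
```

```bash
python3 r.py; python3 v.py final 0.529 -0.024 0.04 -2
python3 - <<'E'
from h import *
a=cv2.imread("pics/s1.png").astype(int);b=cv2.imread("pics/finalscene.png").astype(int)
D=np.abs(a-b).sum(2)
for n,(x,y) in dict(bowl=(379,198),jar=(323,265),tile=(352,232),mug=(204,338)).items(): print(n,D[y-25:y+25,x-25:x+25].mean().round(1),(D[y-25:y+25,x-25:x+25]>90).sum())
E
```

```text
16.6 [0.032, 0.24, -0.119, 1.826, 0.032, 1.079, -1.703] [ 0.544  -0.0248  0.2618] [ 0.48 -0.77 -0.76] [-1.9e+00  1.0e-01  1.8e+02]
bowl 9.7 0
jar 11.3 0
tile 12.3 0
mug 10.1 51
```

View pics/final.png

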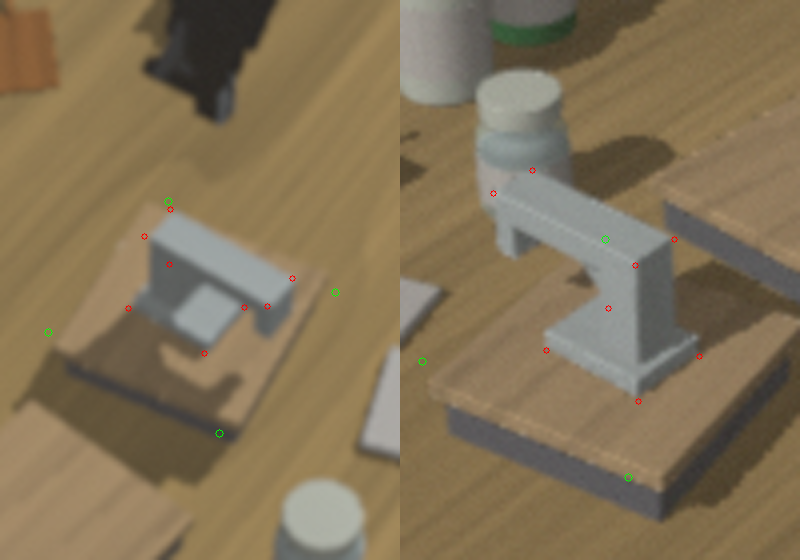

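The bracket stands exactly as before the presses, and the bystanders are unchanged. The few differing pixels at the mug fit a shadow change, since the arm never came near it.

```bash
python3 -c "
from station import bot
print(bot.hand_in())"
```

```text
the job is handed in; nothing more can be done
None
```

The bracket is standing upright in the middle of the firm stand, both presses showed no rocking, and the job was handed in at about 17 s of the 58 s allowed.

- **Finding the firm stand:** I pressed each stand near a corner. The one at (0.55, −0.24) gave about 5 mm before it resisted. The one at (0.53, −0.025) did not give, taking 21 N at its 40 mm height, so I used that one.
- **Placing:** I gripped the grey bracket at the joint of post and arm, turned it upright and lowered it until I felt contact. Then I let go. Its origin is about 3 mm from the middle of the stand, and it is turned about 10° relative to the stand's sides.
- **Press checks:** The back press passed through 5 N and peaked at 7.4 N, a little over the 5 N asked. The front press was 5.4 N. The top stayed at 0.120 m in both, and the pictures before and after the presses look the same.
- **Check that disagreed:** While the bracket was held, the image fit suggested it leaned forward about 2.4°, so I corrected by about 1.5°. After release it sat level.
- **Bystanders:** The bowl, jar and tile show no change between the first and last pictures. At the mug 51 pixels differ, which I took to be a shadow change because the arm never went near it.

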